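# Torque the vessel plug until the wrench breaks away

## Robot

A 6-joint arm with a two-finger parallel gripper is mounted at the origin on the work surface. World frame = base frame: x ahead of the robot, y to its left, z up, the work surface at z = 0. Lengths are in mm, angles in rad, forces in N, time in s.
With the tool pointing down it reaches from about 400 to 925 mm from the base axis. Payload 12.5 kg.
Tool frame: the origin (TCP) lies between the finger pads; the fingertips stand 25 mm ahead of it and the grasp point (between the pads) lies 6 mm ahead of it; z points along the fingers, y is the line along which they close (so a half turn about z gives the same grasp; the last joint's range is limited). The gripper opens to 95 mm and grips with 3 to 60 N. Pads are 20 mm wide; open, the fingers measure 119 mm over their backs; the gripper's body (75 mm by 180 mm) begins 59 mm behind the grasp point.
Start: joints at [-1.379, 0.491, 1.559, -0, 1.092, -0.106], TCP at [183.409, -597.499, 239.661] pointing down, gripper open.
Joint ranges: [-3.1, 3.1], [-0.84, 2.19], [0.05, 2.79], [-1.13, 4.28], [0.06, 2.93], [-2.69, 2.69]. Speed limits (rad/s): [2.22, 2.22, 2.79, 3.14, 3.14, 3.14].

## Interface

Orientations are given as [roll, pitch, yaw] about the fixed x, y, z axes, in that order (R = Rz(yaw) Ry(pitch) Rx(roll)).
In Python, from cell import state, read_camera, job_done, cut_out gives the robot as it stands. The module is installed in compiled form; this text tells all that it offers.
- The arm moves only by the tool jog_arm, never from a script. Its argument "motion" is a list of rows, each a list of 2 entries, a list of its own where there are three numbers: the shift along the tool's x, y, z in mm, then the turn about the tool's z in rad. A call has 1 to 5 rows; each row is the pose to reach, as a shift and turn from the pose commanded when the call began, along the tool's axes at that moment; what a row does not reach only later rows make up. A row lasts 1/10 s, in which the tool goes at most 50 mm and 8.59 degrees, less where a joint would pass 70% of its speed; a pose out of reach is approached as far as the arm can. A call with a gripper value outside its range is refused whole. "grip" is the closure, from 0 (fully open) to 1 (shut), set as the call begins (left out, the last holds). The fingers move at their own pace and stop on an object; the grip force is fixed at half the most. Time passes only in rows, so rows that repeat a pose let the fingers close. It gives the time, the measured TCP pose, the force, the opening and the grip force at its end, in the units of the state.
- state(): the state, without advancing time (a new reading comes with each control period).
- read_camera(name): name is "scene" or "top"; returns a dict with "img" (384x512x3 uint8, blue, green, red), "vertical_fov" (degrees; the focal length in pixels is half the picture's height over the tangent of half this angle, whatever the lens; pixels are square), "cx", "cy" (the principal point, pixels), "k1" (the pictures are not rectified: a ray, as slopes to the right and down, at radius r is drawn at 1 + k1 r^2 times it, then the intrinsics apply), "extrinsics" (4x4, takes a point from camera to world coordinates). Camera axes: x right, y up, looking along -z (the intrinsics and any distortion apply to the point x, -y, -z); pixel columns grow to the right and rows downward; lengths in mm; the calibration is good to about 2 mm. A picture is of the moment at which its call begins. There is no depth.
- job_done(): hands the job in; it is judged then, once.
Trained networks look in a picture, given as the dict that the camera call returned (one of the last four; its "shot" number tells which), for a name from the list of things; names that differ only in an ending like _2 or _b are one class to them, and where a whole thing is asked for, a point or a joint stands for the part that bears it (a point fixed in the world has none). Each returns a list of dicts, best first, with "p" (0 to 1); they miss things now and then, are a little off and sometimes report something else, mostly with a low value. They report only what shows in the picture. A call takes as long as a camera call. They do not tell look-alikes from the thing itself.
- cut_out(name, picture): "region" (384x512 bool, what is visible of it) and "box" ([left, top, right, bottom] in pixels, round what is visible of it).
The state is a dict: "t": time; "joints": joint angles; "qvel": joint speeds; "tau": joint torques, N m; "eef_pos": TCP position; "tcp_rot": TCP orientation; "ft_force": force on the tool from outside, world axes, zero at the start; "moment": the same for the moment, N m; "opening": opening from 0.0 (shut) to 1.0 (fully open); "grip_force": force on a finger pad.
Only numpy, scipy, OpenCV 4.12 (cv2) and the standard library are available. Lean on these libraries where they do the work, as an engineer would, in place of code of your own. Each camera call takes 0.05 s, during which the arm holds its last target. There are 200 camera calls.

## Task

Take the red-handled breakaway torque wrench from its blue stand, fit its square ring fully down over the square brass plug on the steel vessel head, and tighten the plug clockwise (seen from above) until the wrench's handle joint trips and the handle is plainly kinked. Stop at the trip: do not go on and over-tighten the plug. Leave the wrench sitting fully down on the plug with its handle still kinked, let go of it, and do not disturb the filter cartridge, grease jar or screwdriver.

Things in the scene. Friction and masses are not known exactly. Their poses are not given: they have to be found in the camera images.
- wrench: Head of the loose breakaway wrench (0.31 kg in all, centre of mass 35 mm from the ring centre towards the handle): aluminium square ring, 62 mm outside, 18 mm thick, through hole 38.4 mm square with sides along x and y. Origin: ring centre at its underside; z up; the handle extends along -x. It starts lying level on the stand, handle roughly towards the robot.
- wrench_grip (a point): Where to hold: on the middle of the red handle, 102 mm from the ring centre, 10 mm above the head's underside. The handle is a bar with flat upright sides, 22 mm wide, 20 mm high, free to hold from 76 to 200 mm from the ring centre. Axes turn with the handle: x points to the knuckle and, while straight, on to the ring centre; z up.
- knuckle_pivot (a point): Upright pivot joining handle and head, 46 mm from the ring centre. Stiff up to 0.6 N m (about 11 N sideways at wrench_grip), then it trips: the handle kinks clockwise (from above) and the resistance falls steadily to half at the end stop (0.35 rad). The tripping handle turns about this pivot, not about the plug; it stays kinked when let go. Pushed against the end stop, the wrench turns the plug rigidly again.
- plug_seat (a point): Foot of the upright brass plug on the vessel head, at its centre, in the plane of the flange top (62 mm above the bench) on which the wrench's underside rests when fully down. x and y lie along the plug's flats and turn with it, so the wrench fits four ways, 90 degrees apart. It turns clockwise with about 0.2 N m for 0.25 to 0.7 rad, not known beforehand, then is tight.
- plug_top (a point): Centre of the plug's top, 16 mm above plug_seat. The plug is 36 mm square (1.2 mm play to the ring each side); its upper 5 mm is chamfered to 29 mm square. The flange round it is 124 mm across; outside the flange there is 50 mm or more free under the handle.
- stud (a joint): Twist of the threaded stud below the plug, rad; 0 is sound. It gives way and stays twisted when the tight plug is turned clockwise with more than about 1.7 N m (the trip takes about 1.1 N m): the plug is then over-tightened.
- vessel_head: Fixed steel vessel head, a round flange on a 130 mm square base plate (12 mm high) with a short blue-ended pipe towards its +x at 30 mm height, reaching 99 mm from the centre. Origin: centre of its underside on the bench; the plug is straight above.
- stand: Fixed blue parking stand with a black rubber pad 110 mm square, its top 50 mm above the bench, on which the wrench's head lies; a white post 22 mm across and 10 mm high on the pad stands loosely inside the ring. Origin: centre of its underside on the bench.
- cartridge: Bystander: white filter cartridge standing upright, 68 mm across, 155 mm high, loose. Origin: centre of its underside.
- grease: Bystander: small white jar with a blue cap, 50 mm across, 55 mm high, loose. Origin: centre of its underside.
- screwdriver: Bystander: green-handled screwdriver lying flat on the bench, about 200 mm long, less than 35 mm high, loose. Origin: near its middle; x towards its tip.
Mind the look-alikes: they are no part of the job. What is shaped like the wrench but green is not meant.

How it is judged (in metres and radians):
On the way, in this order (a step that is already met when the one before it is completed fails the run):
1. the wrench's ring is fully down over the plug, handle still straight (horizontal distance between wrench and plug_seat below 0.005 m and z of wrench in the frame of plug_seat below 0.005 m and angle between wrench's own z axis and vertical below 0.12 rad and angle between the x axis of wrench_grip and the x axis of wrench, either way round below 0.06 rad), for 0.2 s.
2. with the ring on the plug, the handle joint has tripped (kinked by more than 0.1 rad) (horizontal distance between wrench and plug_seat below 0.005 m and z of wrench in the frame of plug_seat below 0.005 m and angle between wrench's own z axis and vertical below 0.12 rad and angle between the x axis of wrench_grip and the x axis of wrench, either way round above 0.1 rad), for 0.1 s.
At the end, for the whole second after the job is handed in: Wrench at rest on the plug (ring centre within 5 mm of its axis, underside within 5 mm of the flange, level within 0.12 rad), handle kinked over 0.1 rad, stud twisted under 0.06 rad, cartridge, jar and screwdriver within 20 mm of their start, wrench under 0.02 m/s (all of step 2 and value of joint stud below 0.06 rad and linear speed of wrench below 0.02 m/s and distance of each of cartridge, grease, screwdriver from where it was at the start of the episode below 0.02 m); the robot touches nothing.
It fails at once if the plug is over-tightened: the stud twists by more than 0.06 rad (value of joint stud above 0.06 rad).
It fails at once if a bystander is moved by more than 20 mm (distance of any of cartridge, grease, screwdriver from where it was at the start of the episode above 0.02 m).
It also fails if it takes over 72 s, if anything falls off the work surface, if the arm or the gripper's body presses on something with over 40 N, if the wrist force passes 120 N, or if a joint passes its speed limit or range.

## Working session

There is one attempt and no reset: what is moved stays moved. The work goes in short steps, Python scripts to look and compute and a tool call to move; the robot and the scene stay as the last step left them, time stands still between calls to the robot, and variables do not carry over. Pictures are saved under pics/ and viewed, at most 10 in all, crops included, and the job is handed in when it is done.

Besides the shell and the picture viewer there is one more tool, called after "Request:" as name([rows], argument=value, ...), one row to a line, values as JSON. jog_arm: Moves the arm, as the interface text tells. Its arguments: {"type":"object","properties":{"motion":{"type":"array"},"grip":{"type":"number"}},"required":["motion"]}

```bash
mkdir -p pics; cat > h.py <<'E'
import numpy as np, cv2
from cell import *
def ray(p,u,v):
    f=192/np.tan(np.radians(p["vertical_fov"])/2)
    K=np.array([[f,0,p["cx"]],[0,f,p["cy"]],[0,0,1]])
    x,y=cv2.undistortPoints(np.array([[[u,v]]],float),K,np.array([p["k1"],0,0,0.]))[0,0] 
    E=np.array(p["extrinsics"]); d=E[:3,:3]@np.array([x,-y,-1]); return E[:3,3],d
def onz(p,u,v,z):
    o,d=ray(p,u,v); return (o+d*(z-o[2])/d[2])[:2]
def pix(p,P):
    f=192/np.tan(np.radians(p["vertical_fov"])/2)
    E=np.array(p["extrinsics"]); q=E[:3,:3].T@(np.array(P,float)-E[:3,3]); s=np.array([q[0],-q[1]])/-q[2]
    return s*(1+p["k1"]*(s@s))*f+[p["cx"],p["cy"]]
E
python3 - <<'E'
from h import *
s=state();print(s)
for n in("top","scene"):
    p=read_camera(n);cv2.imwrite(f"pics/{n}0.png",p["img"]);print(n,p["vertical_fov"],p["cx"],p["cy"],p["k1"],np.round(p["extrinsics"],3).tolist())
    for k in("wrench","wrench_grip","plug_top","vessel_head","stand","cartridge","grease","screwdriver"):
        print(k,[(round(d["p"],2),np.round(d["box"]).tolist()) for d in cut_out(k,p)][:3])
E
```

```text
{'t': 0.0, 'joints': array([-1.37860044e+00,  4.91516468e-01,  1.55944138e+00,  4.10122400e-05,
        1.09167114e+00, -1.05589480e-01]), 'qvel': array([-0.00091053,  0.00048848, -0.00186129,  0.00089206,  0.00025944,
       -0.0013072 ]), 'tau': array([ 2.66659144e-04, -6.12645149e+01, -2.58175921e+01,  6.92780223e-02,
        4.82426235e-02, -7.92261676e-05]), 'eef_pos': array([ 183.37437681, -597.27803805,  239.09127891]), 'tcp_rot': array([-3.14056593e+00, -1.45394195e-04,  2.97766364e-01]), 'ft_force': array([ 0.25312797, -0.59235037,  0.22471023]), 'moment': array([ 0.01133934,  0.01556312, -0.00664846]), 'grip_force': 0.0, 'opening': 0.9983175754221585}
top 46.72496614239868 248.2941206671453 189.1018372823172 -0.12792650661857038 [[0.027, 0.999, -0.047, 467.108], [-1.0, 0.027, -0.004, -6.308], [-0.002, 0.047, 0.999, 1282.788], [0.0, 0.0, 0.0, 1.0]]
wrench [(0.74, [121.0, 244.0, 203.0, 285.0]), (0.63, [299.0, 166.0, 326.0, 249.0]), (0.55, [332.0, 234.0, 358.0, 309.0])]
wrench_grip [(0.95, [314.0, 193.0, 323.0, 249.0]), (0.91, [156.0, 257.0, 202.0, 287.0]), (0.65, [330.0, 268.
[... 421 characters left out ...]
07 191.7739562542091 -0.025820757312530775 [[-0.037, -0.843, 0.537, 1183.674], [0.999, -0.037, 0.011, 9.834], [0.011, 0.537, 0.844, 1084.236], [0.0, 0.0, 0.0, 1.0]]
wrench [(0.81, [154.0, 101.0, 192.0, 161.0]), (0.64, [179.0, 137.0, 204.0, 212.0]), (0.59, [301.0, 123.0, 375.0, 160.0])]
wrench_grip [(0.76, [172.0, 99.0, 191.0, 134.0]), (0.67, [187.0, 139.0, 200.0, 179.0]), (0.61, [299.0, 122.0, 341.0, 141.0])]
plug_top [(0.7, [314.0, 200.0, 332.0, 213.0])]
vessel_head [(0.62, [293.0, 185.0, 344.0, 246.0])]
stand [(0.66, [170.0, 188.0, 209.0, 228.0])]
cartridge [(0.76, [256.0, 235.0, 282.0, 278.0])]
grease [(0.8, [242.0, 209.0, 260.0, 234.0])]
screwdriver [(0.71, [244.0, 148.0, 272.0, 205.0])]
```

View pics/top0.png

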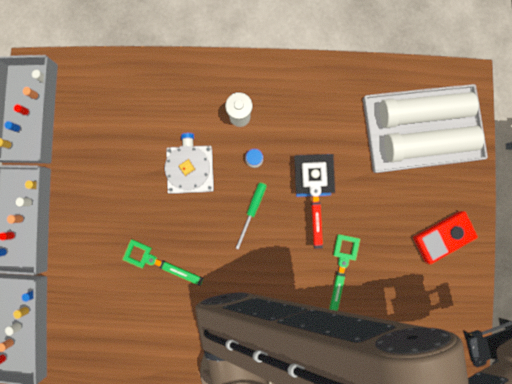

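View pics/scene0.png

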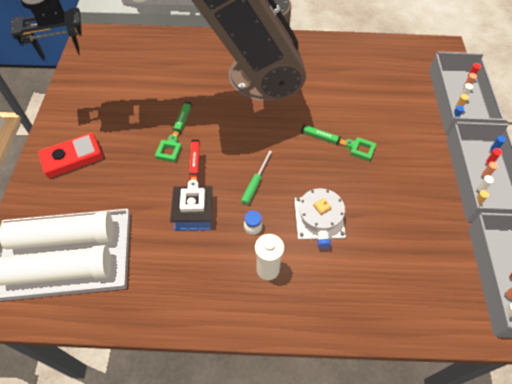

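Wrench candidates in the top image: green at (160,262), green at (343,272) and red at (317,205) on the blue stand. By the description it's the red one, so I'll check that in a close crop alongside the plug.

```bash
cat > m.py <<'E'
from h import *
def blob(p,lo,hi,box,z,k=8):
    l,t,r,b=box; c=cv2.resize(p["img"][t:b,l:r],None,fx=k,fy=k,interpolation=cv2.INTER_CUBIC)
    m=cv2.inRange(cv2.cvtColor(c,cv2.COLOR_BGR2HSV),lo,hi)
    cs=max(cv2.findContours(m,cv2.RETR_EXTERNAL,cv2.CHAIN_APPROX_NONE)[0],key=cv2.contourArea)
    P=np.array([onz(p,l+(u+.5)/k-.5,t+(v+.5)/k-.5,z) for u,v in cs[:,0]],np.float32)
    return cv2.minAreaRect(P)
E
python3 - <<'E'
from m import *
for n,bw,bp in(("top",(290,150,340,255),(160,130,216,196)),("scene",(165,130,215,235),(290,180,350,250))):
    p=read_camera(n)
    print(n,"handle",blob(p,(0,150,80),(6,255,255),bw,70),"ring",blob(p,(0,0,150),(180,60,255),(bw[0],bw[1]+(10 if n=="top" else 50),bw[2],bw[1]+(42 if n=="top" else 85)),68))
    print(" plug",blob(p,(15,110,120),(30,255,255),bp,78))
    print(" flangebox",[ (d["p"],d["box"]) for d in cut_out("vessel_head",p)][:1])
    for k,z in(("screwdriver",15),("grease",55),("cartridge",155)):
        d=cut_out(k,p)
        if d: b=d[0]["box"]; print(k,onz(p,(b[0]+b[2])/2,(b[1]+b[3])/2,z))
    if n=="top":
        f=lambda l,t,r,b:cv2.resize(p["img"][t:b,l:r],(380,570),interpolation=cv2.INTER_CUBIC)
        cv2.imwrite("pics/c1.png",np.hstack([f(285,150,355,255),f(160,125,216,209)]))
E
```

```text
top handle ((432.2933044433594, -190.462646484375), (111.76858520507812, 27.883699417114258), 3.935621976852417) ring ((562.803466796875, -182.73770141601562), (82.3271255493164, 67.99420928955078), 4.297670841217041)
 plug ((579.166748046875, 168.9170684814453), (33.99400329589844, 33.6226921081543), 34.96139907836914)
 flangebox [(0.73, [164.8, 131.4, 211.6, 194.4])]
screwdriver [458.48052598 -12.80312456]
grease [608.54614736 -10.32321515]
cartridge [724.49334356  28.4438357 ]
scene handle ((425.9043273925781, -193.87496948242188), (115.60716247558594, 28.17437171936035), 4.747840881347656) ring ((555.055908203125, -185.10186767578125), (100.8646240234375, 67.94727325439453), 4.00669002532959)
 plug ((581.2042846679688, 166.8609161376953), (36.648651123046875, 37.34449768066406), 34.40426254272461)
 flangebox [(0.59, [293.0, 188.6, 344.7, 248.4])]
screwdriver [453.06583294 -16.98423669]
grease [620.33845321 -21.2172931 ]
cartridge [770.24484673  28.47928953]
```

View pics/c1.png

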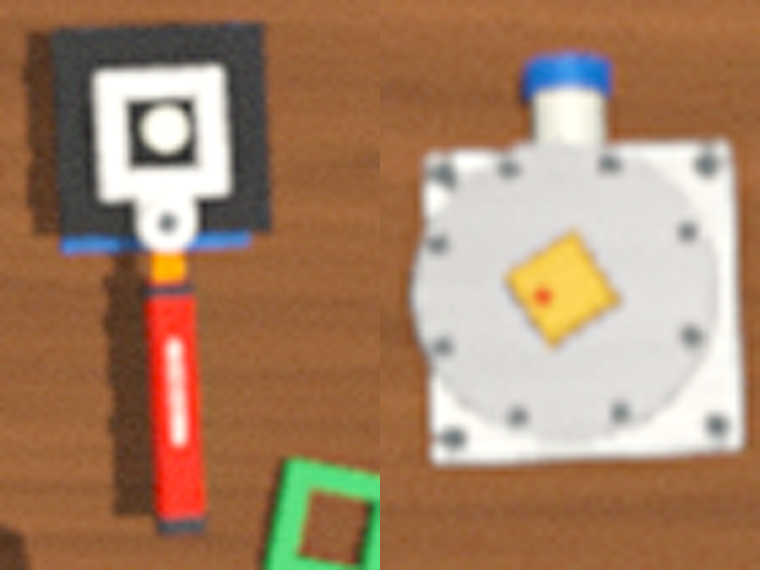

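The crop confirms the choice. The left half shows the red wrench, ring at about (315,174) and handle to (318,248), lying on the black pad. The right half shows the brass plug at (187,167), its flats about 35° off the world axes. I'm moving above the handle.

Request:
jog_arm([
  [[80, -61, 0], 0.1],
  [[161, -122, 0], 0.2],
  [[240, -180, 0], 0.225],
  [[280, -212, 0], 0.225],
  [[320, -242, 0], 0.225],
], grip=0)

```text
t: 1.9
eef_pos: [330.6, -393.2, 239.8]
tcp_rot: [3.141, -0.0, 0.072]
ft_force: [0.4, -0.4, -0.2]
opening: 1.003
grip_force: 0.0
```

```bash
cat >> h.py <<'E'
def go(x,y,z,yaw):
    s=state();e=s["eef_pos"];w=s["tcp_rot"][2];c,n=np.cos(w),np.sin(w);d=np.array([x,y,z])-e
    print("t",round(s["t"],2),"pos",e.round(1),"rot",s["tcp_rot"].round(3),"F",s["ft_force"].round(1),"M",s["moment"].round(2),"open",round(s["opening"],3),round(s["grip_force"],1))
    print("shift",np.round([c*d[0]+n*d[1],n*d[0]-c*d[1],-d[2]],1),"turn",round(w-yaw,3))
E
python3 -c "
from h import *
go(479,-188,130,.073)"
```

```text
t 1.9 pos [ 330.6 -393.2  239.8] rot [ 3.141 -0.     0.072] F [ 0.4 -0.4 -0.2] M [ 0.02 -0.02 -0.01] open 1.003 0.0
shift [ 162.9 -193.9  109.8] turn -0.001
```

Request:
jog_arm([
  [[40, -48, 20], 0],
  [[80, -96, 40], 0],
  [[120, -144, 60], 0],
  [[162, -193, 90], 0],
  [[163, -194, 110], 0],
])

```text
t: 2.4
eef_pos: [466.1, -206.8, 146.6]
tcp_rot: [3.14, -0.003, 0.073]
ft_force: [1.3, -0.5, -0.2]
opening: 1.0
grip_force: 0.0
```

Request:
jog_arm([
  [[0, 0, 0], 0],
  [[0, 0, 0], 0],
  [[0, 0, 0], 0],
])

```text
t: 2.7
eef_pos: [464.4, -209.2, 146.8]
tcp_rot: [3.141, -0.001, 0.072]
ft_force: [-0.3, -0.3, 0.7]
opening: 1.001
grip_force: 0.0
```

```bash
python3 - <<'E'
from m import *
go(479,-188,66,.073)
p=read_camera("top")
cv2.imwrite("pics/c2.png",cv2.resize(p["img"][120:290,240:410],(600,600),interpolation=cv2.INTER_CUBIC))
p=read_camera("scene")
cv2.imwrite("pics/c3.png",cv2.resize(p["img"][70:250,130:310],(600,600),interpolation=cv2.INTER_CUBIC))
for P in((479,-188,60),(571,-181,68)):print(pix(p,P))
E
```

```text
t 2.7 pos [ 464.4 -209.2  146.8] rot [ 3.141e+00 -1.000e-03  7.200e-02] F [-0.3 -0.3  0.7] M [ 0.07  0.06 -0.02] open 1.001 0.0
shift [ 16.1 -20.1  80.8] turn -0.001
[194.50171692 173.57977992]
[192.81140653 199.85598955]
```

View pics/c3.png

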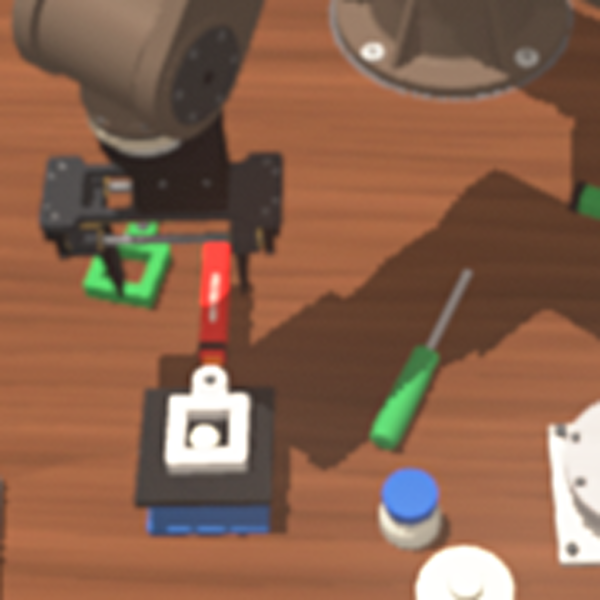

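The view shows the gripper above the red handle, about 20 mm off to -y as computed (fingers at crop (120,280) and (242,280), handle at (214,290)). I'll shift over, descend and close.

Request:
jog_arm([
  [[16, -20, 0], 0],
  [[16, -20, 20], 0],
  [[16, -20, 45], 0],
  [[16, -20, 70], 0],
  [[16, -20, 81], 0],
])

```text
t: 3.3
eef_pos: [478.2, -188.0, 64.2]
tcp_rot: [-3.141, 0.001, 0.071]
ft_force: [-0.1, 0.5, 0.5]
opening: 0.997
grip_force: 0.0
```

Request:
jog_arm([
  [[0, 0, 0], 0],
  [[0, 0, 0], 0],
  [[0, 0, 0], 0],
])

```text
t: 3.6
eef_pos: [479.4, -187.8, 66.3]
tcp_rot: [3.141, -0.002, 0.072]
ft_force: [-0.3, 0.1, 0.2]
opening: 1.001
grip_force: 0.0
```

```bash
python3 -c "
from h import *
go(479,-188,66,.073)"
```

```text
t 3.6 pos [ 479.4 -187.8   66.3] rot [ 3.141e+00 -2.000e-03  7.200e-02] F [-0.3  0.1  0.2] M [ 0.05 -0.01 -0.07] open 1.001 0.0
shift [-0.4  0.2  0.3] turn -0.001
```

Request:
jog_arm([
  [[0, 0, 0], 0],
  [[0, 0, 0], 0],
  [[0, 0, 0], 0],
  [[0, 0, 0], 0],
  [[0, 0, 0], 0],
], grip=1)

```text
t: 4.1
eef_pos: [479.0, -187.3, 65.2]
tcp_rot: [3.141, -0.0, 0.073]
ft_force: [0.1, 0.0, -0.3]
opening: 0.636
grip_force: 0.0
```

Request:
jog_arm([
  [[0, 0, 0], 0],
  [[0, 0, 0], 0],
  [[0, 0, 0], 0],
  [[0, 0, 0], 0],
  [[0, 0, 0], 0],
])

```text
t: 4.6
eef_pos: [479.0, -187.4, 65.2]
tcp_rot: [3.141, 0.0, 0.073]
ft_force: [-0.4, -0.6, -1.2]
opening: 0.232
grip_force: 29.6
```

Request:
jog_arm([
  [[0, 0, -15], 0],
  [[0, 0, -30], 0],
  [[0, 0, -50], 0],
  [[0, 0, -70], 0],
  [[0, 0, -90], 0],
])

```text
t: 5.1
eef_pos: [478.5, -187.0, 155.6]
tcp_rot: [-3.141, 0.001, 0.073]
ft_force: [-1.1, 0.2, -4.0]
opening: 0.23
grip_force: 30.0
```

```bash
python3 -c "
from h import *
go(504,116,160,.605)"
```

```text
t 5.1 pos [ 478.5 -187.   155.6] rot [-3.141e+00  1.000e-03  7.300e-02] F [-1.1  0.2 -4. ] M [ 0.05  0.23 -0.  ] open 0.23 30.0
shift [  47.5 -300.4   -4.4] turn -0.532
```

Request:
jog_arm([
  [[4, -20, -4], -0.04],
  [[9, -55, -8], -0.1],
  [[15, -90, -12], -0.17],
  [[21, -130, -15], -0.24],
  [[27, -170, -15], -0.3],
])

```text
t: 5.6
eef_pos: [493.2, -14.4, 170.3]
tcp_rot: [-3.142, 0.0, 0.375]
ft_force: [0.6, -0.3, -4.0]
opening: 0.228
grip_force: 30.0
```

```bash
python3 -c "
from h import *
go(504,116,160,.605)"
```

```text
t 5.6 pos [493.2 -14.4 170.3] rot [-3.142  0.     0.375] F [ 0.6 -0.3 -4. ] M [-0.15  0.08  0.01] open 0.228 30.0
shift [  57.8 -117.4   10.3] turn -0.23
```

Request:
jog_arm([
  [[16, -33, 2], -0.06],
  [[32, -66, 5], -0.12],
  [[45, -92, 7], -0.18],
  [[54, -110, 9], -0.22],
  [[58, -117, 10], -0.23],
])

```text
t: 6.1
eef_pos: [504.4, 115.9, 159.6]
tcp_rot: [-3.141, 0.001, 0.606]
ft_force: [-0.9, -0.3, -3.1]
opening: 0.231
grip_force: 30.0
```

Request:
jog_arm([
  [[0, 0, 5], 0],
  [[0, 0, 10], 0],
  [[0, 0, 20], 0],
  [[0, 0, 30], 0],
  [[0, 0, 30], 0],
])

```text
t: 6.6
eef_pos: [504.3, 113.6, 128.6]
tcp_rot: [-3.14, 0.002, 0.602]
ft_force: [-0.3, -1.0, -3.6]
opening: 0.226
grip_force: 30.0
```

```bash
python3 - <<'E'
from m import *
go(504,116,100,.605)
ims=[]
for n in("top","scene"):
    p=read_camera(n)
    u,v=pix(p,(560,155,100)).astype(int);print(n,u,v)
    c=p["img"][max(0,v-38):v+38,u-38:u+38];cv2.imwrite(f"pics/raw_{n}.png",p["img"]);ims.append(cv2.resize(c,(400,400),interpolation=cv2.INTER_CUBIC))
cv2.imwrite("pics/c4.png",np.hstack(ims))
E
```

```text
t 6.6 pos [504.3 113.6 128.6] rot [-3.14e+00  2.00e-03  6.02e-01] F [-0.3 -1.  -3.6] M [-0.11  0.17  0.01] open 0.226 30.0
shift [ 1.1 -2.1 28.6] turn -0.003
top 190 173
scene 318 194
```

View pics/c4.png

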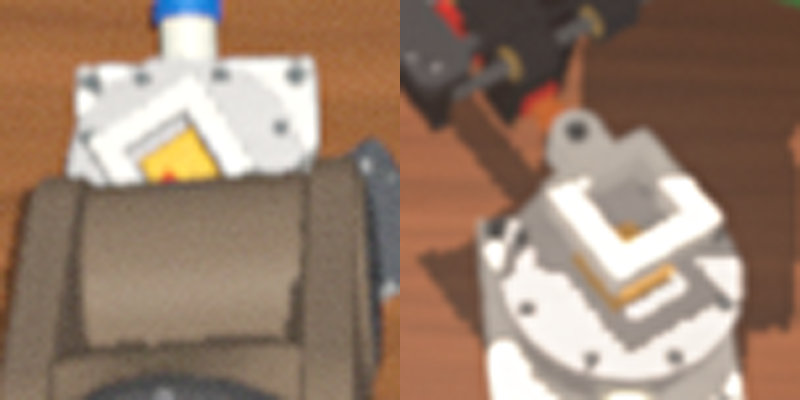

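The right half shows the ring hovering over the plug with its sides parallel to the plug's flats. In the left half the arm partly covers it. I'll get the offset per camera from the ring corners.

```bash
python3 - <<'E'
from h import *
p=read_camera("scene")
L,R,F=[onz(p,280+u*.19-.4,156+v*.19-.4,131.4) for u,v in((150,185),(323,213),(226,283))]
c=(L+R)/2;print("scene",L,R,F,c,c-[581.2,166.9],"ang",np.degrees(np.arctan2(*(F-L)[::-1])),np.degrees(np.arctan2(*(R-F)[::-1])))
p=read_camera("top")
L,R,F=[onz(p,152+u*.19-.4,135+v*.19-.4,131.4) for u,v in((88,150),(255,170),(193,78))]
c=(L+R)/2;print("top",L,R,F,c,c-[579.2,168.9],np.degrees(np.arctan2(*(F-L)[::-1])))
e=state()["eef_pos"];print(e,e[:2]+92*np.array([np.cos(.602),np.sin(.602)]), e[:2]+93*np.array([np.cos(.602),np.sin(.602)]))
E
```

```text
scene [568.81345411 124.5124534 ] [581.32543385 208.58923566] [622.90807503 159.5952607 ] [575.06944398 166.55084453] [-6.13055602 -0.34915547] ang 32.96523224334966 130.3222555640363
top [583.52336888 208.76652362] [575.60032969 125.16662422] [620.69800404 157.61006876] [579.56184929 166.96657392] [ 0.36184929 -1.93342608] -53.99465262654297
[505.11421144 114.15955012 130.33770393] [580.941042   166.25841543] [581.76524668 166.82470745]
```

Request:
jog_arm([
  [[0, -1, 8], 0],
  [[0, -1, 16], 0],
  [[0, -1, 24], 0],
  [[0, -1, 30], 0],
  [[0, -1, 30], 0],
])

```text
t: 7.3
eef_pos: [503.9, 115.1, 99.1]
tcp_rot: [-3.141, 0.002, 0.603]
ft_force: [-0.2, 0.3, -3.7]
opening: 0.226
grip_force: 30.0
```

```bash
python3 - <<'E'
from m import *
go(504,116,80,.605)
ims=[]
for n in("top","scene"):
    p=read_camera(n)
    u,v=pix(p,(580,167,90)).astype(int);print(n,u,v)
    c=p["img"][v-25:v+25,u-25:u+25];ims.append(cv2.resize(c,(400,400),interpolation=cv2.INTER_CUBIC))
    if n=="scene":
        print(blob(p,(0,0,190),(180,70,255),(u-25,v-25,u+25,v+15),101))
cv2.imwrite("pics/c5.png",np.hstack(ims))
E
```

```text
t 7.3 pos [503.9 115.1  99.1] rot [-3.141e+00  2.000e-03  6.030e-01] F [-0.2  0.3 -3.7] M [-0.15  0.17 -0.06] open 0.226 30.0
shift [ 0.6 -0.7 19.1] turn -0.002
top 186 166
scene 322 203
((593.3232421875, 172.88531494140625), (70.49989318847656, 97.68018341064453), 2.4363551139831543)
```

View pics/c5.png

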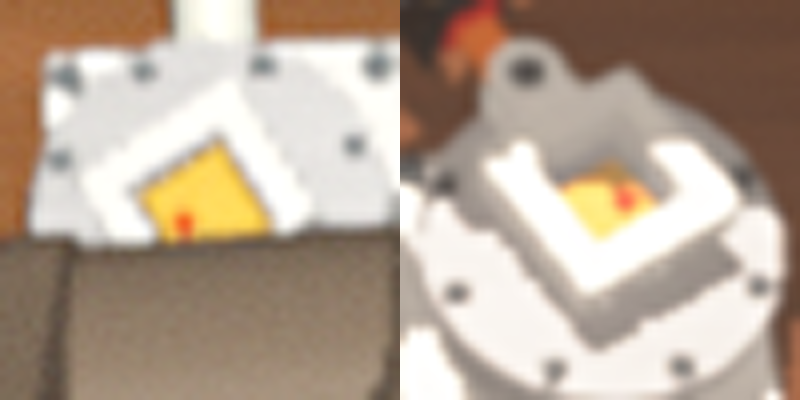

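```bash
python3 - <<'E'
from h import *
for n,u0,v0,C,pl in(("scene",322,203,((85,160),(340,195),(192,292)),(581.2,166.9)),("top",186,166,((80,180),(312,205),(232,80)),(579.2,168.9))):
    p=read_camera(n)
    L,R,F=[onz(p,u0-25+u/8-.45,v0-25+v/8-.45,102) for u,v in C]
    c=(L+R)/2;print(n,c.round(1),(c-pl).round(1),[round(float(np.linalg.norm(a-b)),1) for a,b in((L,F),(F,R))],[np.degrees(np.arctan2(*d[::-1])).round(1) for d in(F-L,R-F,R-L)])
    for z,h in((78,14.5),(102,19.2),(102,31)):
        a=.603 if h!=14.5 else .606
        q=[pix(p,(580.5+h*(i*np.cos(a)-j*np.sin(a)),168+h*(i*np.sin(a)+j*np.cos(a)),z)) for i,j in((1,1),(1,-1),(-1,-1),(-1,1))]
        print(z,h,[((x-[u0-25,v0-25]+.45)*8).round().tolist() for x in q])
E
```

```text
scene [576.2 166.8] [-5.  -0.1] [58.9, 63.2] [np.float64(34.5), np.float64(127.7), np.float64(83.3)]
78 14.5 [[268.0, 238.0], [198.0, 278.0], [146.0, 214.0], [215.0, 175.0]]
102 19.2 [[299.0, 205.0], [205.0, 259.0], [134.0, 173.0], [228.0, 121.0]]
102 31 [[349.0, 215.0], [197.0, 303.0], [84.0, 163.0], [235.0, 80.0]]
top [583.5 169.1] [4.3 0.2] [61.0, 50.1] [np.float64(-55.1), np.float64(-145.6), np.float64(-94.7)]
78 14.5 [[150.0, 196.0], [221.0, 150.0], [267.0, 221.0], [196.0, 267.0]]
102 19.2 [[120.0, 185.0], [216.0, 123.0], [278.0, 218.0], [181.0, 281.0]]
102 31 [[72.0, 175.0], [227.0, 74.0], [326.0, 228.0], [171.0, 330.0]]
```

Both views have the ring about 1–2 mm off towards -y, well within the 4.7 mm chamfer capture. I'll correct that and descend carefully.

Request:
jog_arm([
  [[1.2, -1, 0], 0],
  [[1.2, -1, 4], 0],
  [[1.2, -1, 8], 0],
  [[1.2, -1, 11], 0],
  [[1.2, -1, 14], 0],
])

```text
t: 8.0
eef_pos: [504.7, 116.6, 85.8]
tcp_rot: [-3.142, 0.0, 0.603]
ft_force: [0.0, 0.6, -3.5]
opening: 0.231
grip_force: 30.0
```

```bash
python3 -c "
from h import *
go(505,116,77,.605)"
```

```text
t 8.0 pos [504.7 116.6  85.8] rot [-3.142  0.     0.603] F [ 0.   0.6 -3.5] M [-0.08  0.11 -0.01] open 0.231 30.0
shift [-0.1  0.7  8.8] turn -0.002
```

Request:
jog_arm([
  [[0, 0, 2], 0],
  [[0, 0, 4], 0],
  [[0, 0, 6], 0],
  [[0, 0, 8], 0],
  [[0, 0, 8], 0],
])

```text
t: 8.5
eef_pos: [504.8, 116.6, 78.2]
tcp_rot: [3.141, -0.0, 0.603]
ft_force: [-1.5, -1.1, 0.0]
opening: 0.226
grip_force: 30.0
```

```bash
python3 -c "
from h import *
go(505,116,77,.605)"
```

```text
t 8.5 pos [504.8 116.6  78.2] rot [ 3.141 -0.     0.603] F [-1.5 -1.1  0. ] M [-0.08  0.08  0.01] open 0.226 30.0
shift [-0.1  0.6  1.2] turn -0.002
```

Request:
jog_arm([
  [[0, 0, 0.6], 0],
  [[0, 0, 1.2], 0],
  [[0, 0, 1.2], 0],
  [[0, 0, 1.2], 0],
])

```text
t: 8.9
eef_pos: [504.8, 116.6, 77.2]
tcp_rot: [3.141, -0.0, 0.603]
ft_force: [-4.1, -1.9, 5.4]
opening: 0.232
grip_force: 30.0
```

```bash
python3 - <<'E'
from h import *
go(505,116,77,.605)
ims=[]
for n in("top","scene"):
    p=read_camera(n); u,v=pix(p,(580,167,80)).astype(int)
    ims.append(cv2.resize(p["img"][v-25:v+25,u-25:u+25],(400,400),interpolation=cv2.INTER_CUBIC))
cv2.imwrite("pics/c6.png",np.hstack(ims))
E
```

```text
t 8.9 pos [504.8 116.6  77.2] rot [ 3.141 -0.     0.603] F [-4.1 -1.9  5.4] M [-0.26  0.39 -0.02] open 0.232 30.0
shift [-0.1  0.6  0.2] turn -0.002
```

View pics/c6.png

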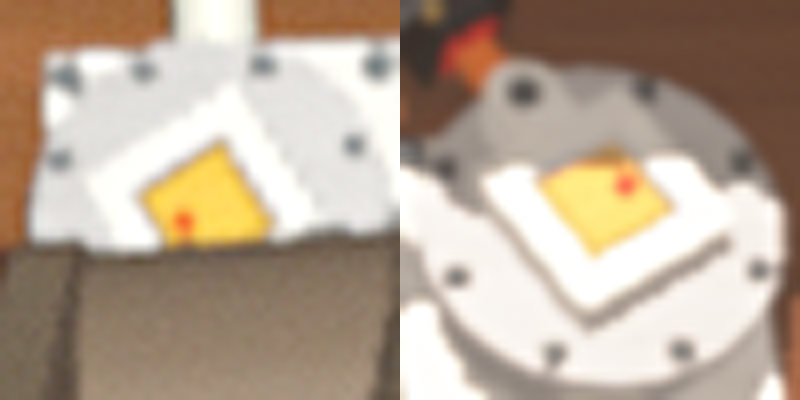

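The ring is seated: both halves show it flat on the flange with the plug flush in the hole, and contact force is 9 N above the hanging weight. I'm easing the pressure and turning about the plug axis. At R=91 mm the first 0.2 rad is safely inside the free range.

Request:
jog_arm([
  [[-0.6, 0, -0.5], 0],
  [[-0.5, -4.5, -0.5], 0.05],
  [[-0.1, -9.1, -0.5], 0.1],
  [[0.4, -13.6, -0.5], 0.15],
  [[1.2, -18.1, -0.5], 0.2],
])

```text
t: 9.5
eef_pos: [495.9, 132.8, 77.4]
tcp_rot: [3.141, -0.001, 0.402]
ft_force: [-0.0, 2.5, 0.2]
opening: 0.23
grip_force: 30.1
```

```bash
cat >> h.py <<'E'
def rep():
    s=state();e=s["eef_pos"];w=s["tcp_rot"][2];h=np.array([np.cos(w),np.sin(w),0]);F=s["ft_force"];C=np.array([579.8,168.2,e[2]])
    T=s["moment"]+np.cross((e-C)/1000,F);l=np.array([h[1],-h[0],0])
    print("t",round(s["t"],2),e.round(1),"yaw",round(w,3),"F fwd/lat/z",(F@h).round(1),(F@l).round(1),F[2].round(1),"Mz",s["moment"][2].round(3),"Tplug",T[2].round(2),"dist",round(float((C-e)@h),1),round(float((C-e)@l),1))
E
python3 -c "
from h import *
rep()"
```

```text
t 9.5 [495.9 132.8  77.4] yaw 0.402 F fwd/lat/z 1.0 -2.3 0.2 Mz 0.495 Tplug 0.29 dist 91.1 0.3
```

Request:
jog_arm([
  [[0, -1.2, 0], 0],
  [[0, -3.5, 0], 0.025],
  [[0.2, -6.6, 0], 0.06],
  [[0.2, -6.6, 0], 0.06],
])

```text
t: 9.9
eef_pos: [493.6, 138.5, 77.5]
tcp_rot: [3.141, -0.001, 0.342]
ft_force: [3.4, -0.2, -1.3]
opening: 0.229
grip_force: 30.0
```

```bash
python3 -c "
from h import *
rep()"
```

```text
t 9.9 [493.6 138.5  77.5] yaw 0.342 F fwd/lat/z 3.2 1.3 -1.3 Mz -0.041 Tplug 0.08 dist 91.2 1.0
```

Request:
jog_arm([
  [[0, -1.8, 0], 0.02],
  [[0.1, -3.6, 0], 0.04],
  [[0.1, -5.0, 0], 0.055],
  [[0.1, -5.0, 0], 0.055],
])

```text
t: 10.3
eef_pos: [492.0, 143.3, 77.6]
tcp_rot: [3.141, -0.001, 0.287]
ft_force: [5.8, 0.1, -1.3]
opening: 0.23
grip_force: 30.0
```

```bash
python3 -c "
from h import *
rep()"
```

```text
t 10.3 [492.  143.3  77.6] yaw 0.287 F fwd/lat/z 5.6 1.6 -1.3 Mz -0.041 Tplug 0.1 dist 91.3 0.9
```

Request:
jog_arm([
  [[0.5, -1.8, 0], 0.02],
  [[0.7, -3.6, 0], 0.04],
  [[0.8, -5.2, 0], 0.055],
  [[0.8, -5.2, 0], 0.055],
])

```text
t: 10.7
eef_pos: [490.7, 148.4, 77.5]
tcp_rot: [3.141, 0.0, 0.232]
ft_force: [2.8, -2.3, -0.1]
opening: 0.231
grip_force: 30.0
```

```bash
python3 -c "
from h import *
rep()"
```

```text
t 10.7 [490.7 148.4  77.5] yaw 0.232 F fwd/lat/z 2.2 2.9 -0.1 Mz -0.21 Tplug 0.05 dist 91.2 1.2
```

Request:
jog_arm([
  [[0, -1.5, 0], 0.02],
  [[0.2, -3.2, 0], 0.04],
  [[0.3, -4.8, 0], 0.06],
  [[0.3, -4.8, 0], 0.06],
])

```text
t: 11.1
eef_pos: [489.8, 153.1, 77.4]
tcp_rot: [3.141, 0.0, 0.172]
ft_force: [2.7, -3.7, 0.7]
opening: 0.228
grip_force: 30.0
```

```bash
python3 -c "
from h import *
rep()"
```

```text
t 11.1 [489.8 153.1  77.4] yaw 0.172 F fwd/lat/z 2.0 4.1 0.7 Mz 0.247 Tplug 0.62 dist 91.2 0.5
```

Request:
jog_arm([
  [[0, -1, 0], 0.01],
  [[0, -2, 0], 0.02],
  [[0, -2, 0], 0.02],
])

```text
t: 11.4
eef_pos: [489.6, 154.5, 77.4]
tcp_rot: [3.141, 0.0, 0.152]
ft_force: [3.8, -8.9, 0.7]
opening: 0.229
grip_force: 30.0
```

```bash
python3 -c "
from h import *
rep()"
```

```text
t 11.4 [489.6 154.5  77.4] yaw 0.152 F fwd/lat/z 2.4 9.4 0.7 Mz 0.092 Tplug 0.95 dist 91.2 0.1
```

The plug is tight: torque is about 0.95 N·m and rising steeply. From here I turn about the knuckle, with R about 46 mm.

Request:
jog_arm([
  [[0, -1, 0], 0.02],
  [[0, -2, 0], 0.04],
  [[0.1, -2.8, 0], 0.06],
  [[0.1, -2.8, 0], 0.06],
])

```text
t: 11.8
eef_pos: [489.3, 157.2, 77.4]
tcp_rot: [3.141, 0.0, 0.092]
ft_force: [3.1, -9.7, 0.6]
opening: 0.228
grip_force: 30.0
```

```bash
python3 -c "
from h import *
rep()"
```

```text
t 11.8 [489.3 157.2  77.4] yaw 0.092 F fwd/lat/z 2.2 10.0 0.6 Mz -0.024 Tplug 0.89 dist 91.1 -2.6
```

Torque is no longer rising, so it has tripped. I'll continue about the knuckle.

Request:
jog_arm([
  [[0, -1.4, 0], 0.03],
  [[0.1, -2.7, 0], 0.06],
  [[0.2, -4, 0], 0.09],
  [[0.3, -5.2, 0], 0.12],
  [[0.3, -5.2, 0], 0.12],
])

```text
t: 12.3
eef_pos: [489.1, 162.5, 77.5]
tcp_rot: [3.141, 0.0, -0.029]
ft_force: [2.9, -9.5, 1.4]
opening: 0.232
grip_force: 30.0
```

```bash
python3 -c "
from h import *
rep()"
```

```text
t 12.3 [489.1 162.5  77.5] yaw -0.029 F fwd/lat/z 3.2 9.4 1.4 Mz -0.18 Tplug 0.7 dist 90.5 -8.3
```

Request:
jog_arm([
  [[0, -0.8, 0], 0.03],
  [[0.1, -1.6, 0], 0.05],
  [[0.1, -2.4, 0], 0.07],
  [[0.1, -2.4, 0], 0.07],
])

```text
t: 12.7
eef_pos: [489.3, 165.3, 77.5]
tcp_rot: [3.141, -0.0, -0.098]
ft_force: [3.5, -6.2, 0.3]
opening: 0.232
grip_force: 30.0
```

```bash
python3 - <<'E'
from h import *
rep()
ims=[]
for n in("top","scene"):
    p=read_camera(n); u,v=pix(p,(540,165,80)).astype(int)
    ims.append(cv2.resize(p["img"][v-40:v+40,u-40:u+40],(400,400),interpolation=cv2.INTER_CUBIC))
cv2.imwrite("pics/c7.png",np.hstack(ims))
E
```

```text
t 12.7 [489.3 165.3  77.5] yaw -0.098 F fwd/lat/z 4.1 5.8 0.3 Mz 0.045 Tplug 0.61 dist 89.7 -11.8
```

View pics/c7.png

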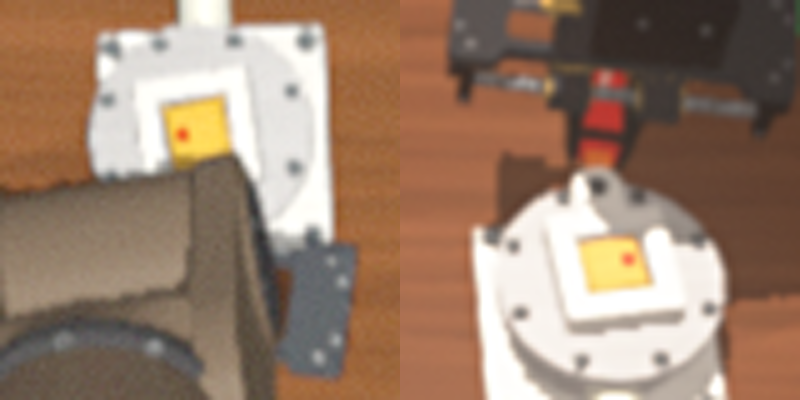

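The picture shows the ring flat on the flange, its head turned about 0.15 rad, and the red handle kinked the other way (about 0.25 rad between them). I'm letting go and lifting straight up.

Request:
jog_arm([
  [[0, 0, 0], 0],
  [[0, 0, 0], 0],
  [[0, 0, 0], 0],
  [[0, 0, 0], 0],
  [[0, 0, 0], 0],
], grip=0)

```text
t: 13.3
eef_pos: [489.1, 165.5, 77.4]
tcp_rot: [3.141, 0.0, -0.097]
ft_force: [0.5, 0.0, -0.3]
opening: 0.597
grip_force: 0.0
```

Request:
jog_arm([
  [[0, 0, 0], 0],
  [[0, 0, 0], 0],
  [[0, 0, 0], 0],
  [[0, 0, 0], 0],
  [[0, 0, 0], 0],
])

```text
t: 13.8
eef_pos: [489.3, 165.4, 77.5]
tcp_rot: [3.142, -0.0, -0.097]
ft_force: [0.4, -0.6, 1.2]
opening: 0.98
grip_force: 0.0
```

Request:
jog_arm([
  [[0, 0, -10], 0],
  [[0, 0, -25], 0],
  [[0, 0, -45], 0],
  [[0, 0, -70], 0],
  [[0, 0, -100], 0],
])

```text
t: 14.3
eef_pos: [488.9, 165.3, 178.7]
tcp_rot: [3.141, 0.001, -0.097]
ft_force: [-0.5, -0.4, -0.4]
opening: 0.999
grip_force: 0.0
```

Request:
jog_arm([
  [[-20, 10, -20], 0],
  [[-40, 20, -40], 0],
  [[-60, 40, -60], 0],
  [[-60, 70, -60], 0],
  [[-60, 100, -60], 0],
])

```text
t: 14.8
eef_pos: [419.3, 71.2, 238.9]
tcp_rot: [-3.141, -0.002, -0.096]
ft_force: [0.9, 0.0, 0.4]
opening: 0.997
grip_force: 0.0
```

```bash
python3 - <<'E'
from h import *
rep()
p=read_camera("scene"); u,v=pix(p,(540,165,80)).astype(int)
ims=[cv2.resize(p["img"][v-50:v+50,u-50:u+50],(400,400),interpolation=cv2.INTER_CUBIC)]
p=read_camera("top"); u,v=pix(p,(540,165,80)).astype(int)
ims.append(cv2.resize(p["img"][v-50:v+50,u-50:u+50],(400,400),interpolation=cv2.INTER_CUBIC))
cv2.imwrite("pics/c8.png",np.hstack(ims))
E
```

```text
t 14.8 [419.3  71.2 238.9] yaw -0.096 F fwd/lat/z 0.9 -0.1 0.4 Mz -0.032 Tplug 0.05 dist 150.5 -111.9
```

View pics/c8.png

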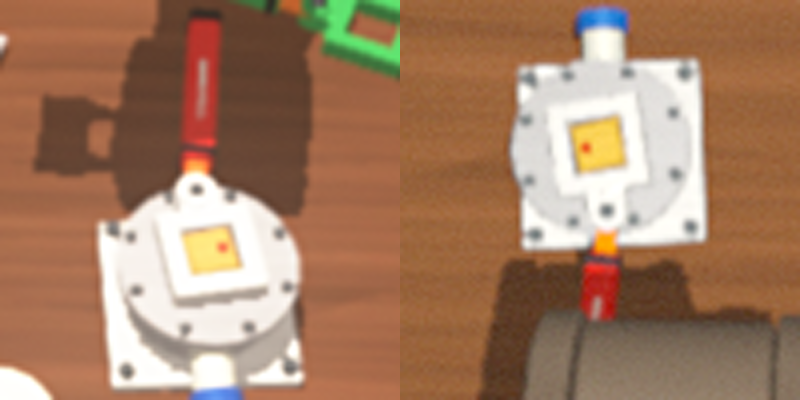

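The wrench sits flat on the plug, its handle plainly kinked and free of the gripper. I'm handing in.

```bash
python3 -c "
from cell import *
print(job_done())"
```

```text
the job is handed in; nothing more can be done
None
```

The job is handed in at about 15 s of robot time, with no verdict returned: the red wrench sits fully down on the tightened plug, its handle kinked about 0.25 rad and let go, peak measured plug torque was about 0.95 N·m (stud limit about 1.7), and nothing touched the cartridge, jar or screwdriver as far as I could see.

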